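Wind the specimen turntable and hold the core over its seat

TASK

Get the hand-wound specimen turntable ready: turn its winding key clockwise (seen from above), a part turn at a time, until it is fully wound against its stop. Then take the narrower of the two concrete cores that stand to the right of the turntable, near the front of the bench, lift it over the turntable's guard and finish while still holding it, upright and still, centred about 1 cm above the locating ring for the technician to check: do not set it down or let go. The core must not touch the turntable, the gripper must not touch the guard, and the other things stay where they are.

Things in the scene. Friction and masses are not known exactly. Their poses are not given: they have to be found in the camera images.
- turntable: Fixed specimen turntable: grey base 180 (x) x 310 (y) mm, top at 30 mm. Origin: centre of its underside on the bench, z up; heights are above the bench. Centred at y = -65 mm: a round aluminium table, 110 mm across, top at 45 mm (does not turn in this job), with a square guard round it. Centred at y = +95 mm: a white clockwork case 100 x 100 mm, top at 65 mm, the winding key on it.
- guard: Square upright steel fence, fixed to the turntable round the table: 168 x 168 mm outside, 162 mm clear inside (rolled rim: 171 outside, 160 inside), walls parallel to the turntable's sides. Origin at the centre of its lower edge, 30 mm above the bench; it is 60 mm high, so its top is 90 mm above the bench.
- seat (a point): Centre of the upper face of the locating ring, 49 mm above the bench: an aluminium ring on the middle of the table, 58 mm outer and 47 mm inner diameter, 4 mm high. Axes as the turntable's, z up.
- winding_key (a joint): Angle of the winding key, rad: 0 run down, grows as the key is turned clockwise seen from above, 3.1 is fully wound at a hard stop. It starts somewhere between 0 and 0.5. Turning takes about 0.06 to 0.1 N m (friction and a light mainspring); friction keeps it where it is let go.
- key_grip (a point): Middle of the brass key's flat upright bow (wing), 92 mm above the bench, on the key's vertical axis: 38 mm long along this frame's x, 8 mm thick along y, 24 mm high (from 80 to 104 mm above the bench), pinch it across the 8 mm from above. The frame turns with the key; z up.
- narrow_core: The core to hold: upright grey concrete cylinder, 42 mm diameter, 40 mm high, 0.09 to 0.18 kg, standing loose on the bench. Origin at the centre of its underside, z up.
- wide_core: The other core, to be left alone: grey concrete cylinder, 50 mm diameter, 42 mm high. Origin at the centre of its underside. The two cores may stand in either of the two places.
- tin: Bystander: round metal sample tin, 53 mm diameter, 29 mm high. Origin at the centre of its underside.
- funnel: Bystander: funnel standing on its rim, spout up, 70 mm diameter, 66 mm high. Origin at the centre of its underside.
- jar: Bystander: sample jar with black lid, 41 mm diameter, 62 mm high. Origin at the centre of its underside.
- wash_bottle: Bystander: white wash bottle with red cap and bent spout, 60 x 73 mm, 174 mm high. Origin at the centre of its underside.
There are look-alikes about, which are no part of the job. What is shaped like the narrow_core but blue, purple or yellow is not meant.

How it is judged:
By the outcome, as a careful person would: the job done as asked, in the order asked, and still so for the second after the job is handed in, while the arm keeps its last pose, push and grip.
It also fails if it takes over 72 s, if anything falls off the work surface, if the arm or the gripper's body presses on something with over 40 N, if the wrist force passes 120 N, or if a joint passes its speed limit or range.

ROBOT

A 6-joint arm with a two-finger parallel gripper is mounted at the origin on a cart in front of the work surface, level with it; the furniture and walls round the work are solid. World frame = base frame: x ahead of the robot, y to its left, z up, the work surface at z = 0. Lengths are in m, angles in rad, forces in N, time in s.
With the tool pointing down it reaches from about 0.225 to 0.875 m from the base axis. Payload 3.4 kg.
Tool frame: the origin (TCP) lies at the very end of the fingers, on their centre line; the grasp point (between the pads) lies 19 mm behind it; z points along the fingers, y is the line along which they close (so a half turn about z gives the same grasp; the last joint's range is limited). The gripper opens to 85 mm and grips with 20 to 120 N. Pads are 22 mm wide; open, the fingers measure 114 mm over their backs; the gripper's body (76 mm by 85 mm) begins 54 mm behind the grasp point. The pads swing forward as they close: fully open they stand 13 mm farther back than shut.
Start: joints at [1.119, 0.276, 1.505, -0, 1.361, -0.121], TCP at [0.187, 0.544, 0.231] pointing down, gripper open.
Joint ranges: [-2.89, 2.89], [-0.75, 2.08], [0.22, 2.7], [-1.18, 4.32], [0.11, 2.71], [-2.7, 2.7]. Speed limits (rad/s): [2.57, 2.57, 3.14, 3.14, 3.14, 3.14].

INTERFACE

Orientations are given as a unit quaternion [w, x, y, z].
In Python, from rig import manip gives the robot as it stands. The module is installed in compiled form; this text tells all that it offers.
- The arm moves only by the tool play_rows, never from a script. Its argument "motion" is a list of rows, each a list of 5 numbers: the shift along the tool's x, y, z in units of 40 mm (1.0 is 40 mm), then the turn about the tool's z in units of 10 degrees (1.0 is 10 degrees), then the finger opening in mm, from 0 to 85.4. A call has 1 to 5 rows; each row is the pose to reach, as a shift and turn from the pose commanded when the call began, along the tool's axes at that moment; what a row does not reach only later rows make up. A row lasts 1/8 s, in which the tool goes at most 62.5 mm and 10.7 degrees, less where a joint would pass 70% of its speed; a pose out of reach is approached as far as the arm can. A call with a gripper value outside its range is refused whole. The fingers move at their own pace and stop on an object; "newtons" is the grip in N (left out, the last holds). Time passes only in rows, so rows that repeat a pose let the fingers close. It gives the time, the measured TCP pose, the force, the opening and the grip force at its end, in the units of the state.
- manip.get_state(): the state, without advancing time (a new reading comes with each control period).
- manip.get_image(name): name is "scene" or "side" or "wrist"; returns a dict with "img" (420x560x3 uint8, red, green, blue), "range_z" (420x560 float32, m along the optical axis (not along the pixel's ray), 0 where there is no reading), "fx", "fy", "cx", "cy" (pixels), "D" ([k1, k2, p1, p2, k3] as OpenCV has them; the pictures are not rectified), "R" (3x3) and "t" (3): a world point X has camera coordinates R X + t. Camera axes: x right, y down, z forward; pixel columns grow to the right and rows downward; lengths in m; the calibration is good to about 2 mm. A picture is of the moment at which its call begins.
- manip.sign_off(): hands the job in; it is judged then, once.
The state is a dict: "clock": time; "qpos": joint angles; "qd": joint speeds; "effort": joint torques, N m; "position": TCP position; "ee_rot": TCP orientation; "contact_force": force on the tool from outside, world axes, zero at the start; "moment": the same for the moment, N m; "width": finger opening in m; "gripper_force": force on a finger pad.
Only numpy, scipy, OpenCV 4.12 (cv2) and the standard library are available. Lean on these libraries where they do the work, as an engineer would, in place of code of your own. Each camera call takes 0.05 s, during which the arm holds its last target. There are 200 camera calls.

## Working session

There is one attempt and no reset: what is moved stays moved. The work goes in short steps, Python scripts to look and compute and a tool call to move; the robot and the scene stay as the last step left them, time stands still between calls to the robot, and variables do not carry over. Pictures are saved under pics/ and viewed, at most 10 in all, crops included, and the job is handed in when it is done.

Besides the shell and the picture viewer there is one more tool, called after "Request:" by a JSON object that holds its "name" and its "arguments". play_rows: Moves the arm, as the interface text tells. Its arguments: {"type":"object","properties":{"motion":{"type":"array","items":{"type":"array","items":{"type":"number"}}},"newtons":{"type":"number"}},"required":["motion"]}

```bash
mkdir -p pics; cat > h.py <<'E'
from rig import manip
import numpy as np, cv2, pickle
def grab(n,tag):
    d=manip.get_image(n); pickle.dump(d,open(f'pics/{tag}.pkl','wb'))
    cv2.imwrite(f'pics/{tag}.png',d['img'][:,:,::-1]); return d
def load(tag): return pickle.load(open(f'pics/{tag}.pkl','rb'))
def cloud(d):
    h,w=d['range_z'].shape
    u,v=np.meshgrid(np.arange(w),np.arange(h))
    K=np.array([[d['fx'],0,d['cx']],[0,d['fy'],d['cy']],[0,0,1.]])
    n=cv2.undistortPoints(np.stack([u,v],-1).reshape(-1,1,2).astype(float),K,np.array(d['D'],float)).reshape(h,w,2)
    z=d['range_z'][...,None]
    P=np.concatenate([n*z,z],-1)
    W=(P-np.array(d['t']))@np.array(d['R']); W[d['range_z']==0]=np.nan
    return W
E
python3 - <<'E'
from h import *
a=grab('scene','s0');b=grab('side','d0')
cv2.imwrite('pics/both.png',cv2.resize(np.hstack([a['img'],b['img']])[:,:,::-1],(800,300)))
print(manip.get_state())
E
```

```text
{'clock': 0.1, 'qpos': array([ 1.11898886e+00,  2.76530455e-01,  1.50602002e+00,  3.79218690e-05,
        1.36071181e+00, -1.20969632e-01]), 'qd': array([-0.00324874, -0.00212616, -0.00163644, -0.00057552,  0.00113795,
       -0.00146482]), 'effort': array([ 1.38880529e-03, -4.17702985e+01, -2.46403581e+01,  1.32183882e-04,
        5.72308752e-03,  1.40576157e-05]), 'position': array([0.1865451 , 0.5433915 , 0.23052159]), 'ee_rot': array([-2.53612008e-04,  1.64669404e-01,  9.86348463e-01, -7.95574918e-04]), 'contact_force': array([ 0.22680711, -0.03532964, -0.06545516]), 'moment': array([-0.00302083,  0.00958494, -0.02398791]), 'gripper_force': 0.0, 'width': 0.08579858521334945}
```

View pics/s0.png

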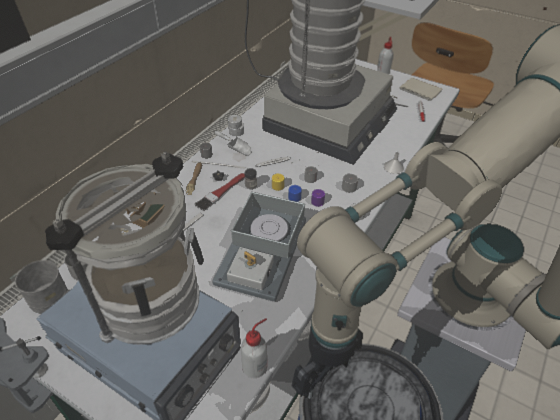

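View pics/d0.png

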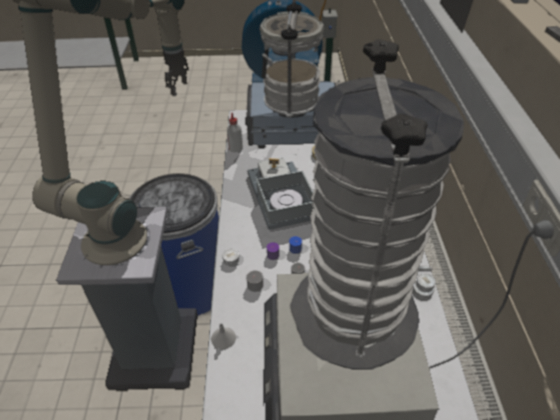

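Scene view: turntable with its guard at (268,228) and the key at (250,258). Core look-alikes are grey (311,174), grey (349,183), grey (206,151), jar (251,178), yellow (278,181), blue (295,193) and purple (318,198). Next I enlarge these and measure them.

```bash
python3 - <<'E'
from h import *
a=load('s0');b=load('d0')
c1=cv2.resize(a['img'][130:300,190:420],None,fx=3.4,fy=3.4,interpolation=cv2.INTER_CUBIC)
cv2.imwrite('pics/c1.png',c1[:,:,::-1])
c2=cv2.resize(b['img'][140:310,210:330],(420,595),interpolation=cv2.INTER_CUBIC)
cv2.imwrite('pics/c2.png',c2[:,:,::-1])
W=cloud(a);V=cloud(b)
for p in [(311,171),(349,179),(206,148),(318,194),(295,189),(278,178),(251,174),(268,228),(250,258),(397,160),(255,352)]: print('s',p,W[p[1],p[0]].round(3))
for p in [(230,254),(255,276),(298,266),(273,247),(295,243),(286,200),(273,160)]: print('d',p,V[p[1],p[0]].round(3))
E
```

```text
s (311, 171) [ 0.595 -0.168  0.039]
s (349, 179) [ 0.467 -0.193  0.045]
s (206, 148) [ 0.959 -0.072  0.046]
s (318, 194) [ 0.519 -0.077  0.044]
s (295, 189) [ 0.594 -0.061  0.041]
s (278, 178) [ 0.67  -0.08   0.038]
s (251, 174) [ 0.737 -0.022  0.067]
s (268, 228) [0.573 0.132 0.047]
s (250, 258) [nan nan nan]
s (397, 160) [ 0.374 -0.383  0.034]
s (255, 352) [0.368 0.508 0.107]
d (230, 254) [ 0.39  -0.101  0.025]
d (255, 276) [ 0.47  -0.206  0.043]
d (298, 266) [ 0.599 -0.172  0.042]
d (273, 247) [ 0.525 -0.091  0.04 ]
d (295, 243) [ 0.595 -0.073  0.036]
d (286, 200) [0.574 0.118 0.045]
d (273, 160) [0.534 0.276 0.097]
```

View pics/c1.png

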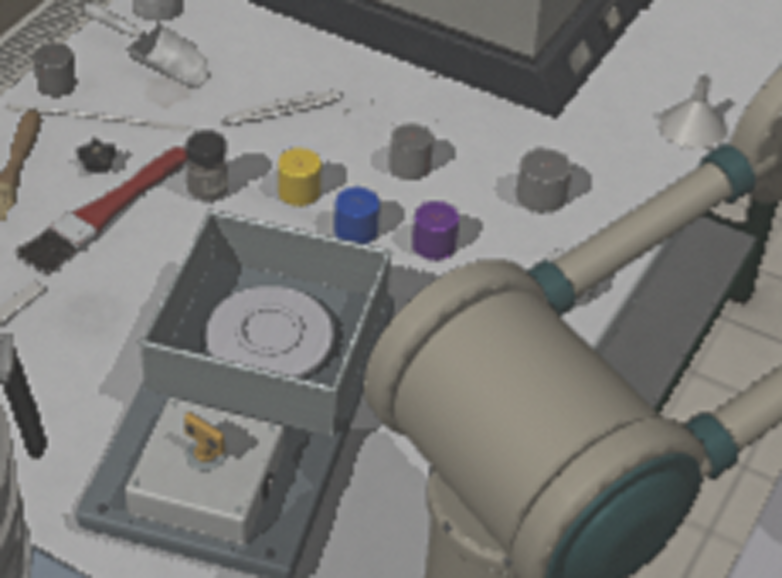

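View pics/c2.png

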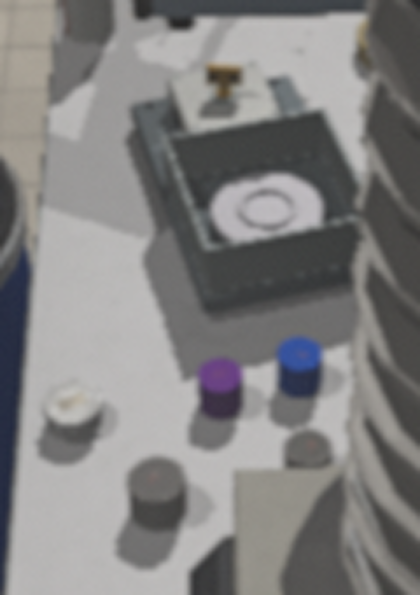

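The crops show the two grey cores at scene (311,174), smaller, and (349,183), bigger. The coloured ones and the far grey one at (206,151) are decoys. Now fit the poses.

```bash
python3 - <<'E'
from h import *
for tag in('s0','d0'):
    d=load(tag);W=cloud(d);I=d['img'].astype(int)
    def sel(x0,x1,y0,y1,z0,z1): 
        m=(W[...,0]>x0)&(W[...,0]<x1)&(W[...,1]>y0)&(W[...,1]<y1)&(W[...,2]>z0)&(W[...,2]<z1);return m
    print(tag)
    for n,x,y in(('narrow',.595,-.175),('wide',.465,-.205)):
        m=sel(x-.045,x+.045,y-.045,y+.045,.033,.06);P=W[m]
        (c,r)=cv2.minEnclosingCircle(P[:,:2].astype(np.float32)); print(n,len(P),P.mean(0).round(4),c,r, np.ptp(P,0).round(4))
    # guard rim
    m=sel(.40,.75,-.0,.25,.083,.1);P=W[m];print('rim',len(P),cv2.minAreaRect((P[:,:2]*1000).astype(np.float32)))
    # case top
    m=sel(.4,.7,.2,.4,.060,.07);P=W[m];print('case',len(P),cv2.minAreaRect((P[:,:2]*1000).astype(np.float32)),P.mean(0))
    m=sel(.42,.7,.2,.36,.077,.115)&(I[...,0]-I[...,2]>40);P=W[m];print('key',len(P),cv2.minAreaRect((P[:,:2]*1000).astype(np.float32)),P.mean(0))
    m=(I[...,0]-I[...,2]>60)&sel(.4,.7,.2,.4,0,.2);v,u=np.nonzero(m);print('keypix',u.min(),u.max(),v.min(),v.max()) if len(u) else 0
    m=sel(.5,.65,.05,.2,.0405,.056);P=W[m];print('table',len(P),cv2.minEnclosingCircle((P[:,:2]*1000).astype(np.float32)))
E
```

```text
s0
narrow 101 [ 0.5964 -0.1675  0.0402] (0.599353015422821, -0.16923017799854279) 0.02585846744477749 [0.0449 0.0504 0.0138]
wide 150 [ 0.4654 -0.1975  0.0417] (0.46540167927742004, -0.19947609305381775) 0.027386443689465523 [0.0487 0.0536 0.0168]
rim 459 ((574.2153930664062, 127.47459411621094), (171.789306640625, 174.31341552734375), 14.119797706604004)
case 1075 ((555.69970703125, 260.49853515625), (130.96923828125, 156.62062072753906), 16.33416175842285) [0.53482664 0.28130724 0.06561828]
key 63 ((534.9111938476562, 284.9230651855469), (9.57174015045166, 36.64814758300781), 82.52562713623047) [0.53373191 0.28486422 0.09754643]
keypix 245 254 252 264
table 864 ((572.3514404296875, 124.59403991699219), 100.27530670166016)
d0
narrow 127 [ 0.5985 -0.1756  0.0378] (0.5986669659614563, -0.17542362213134766) 0.02305787056684494 [0.0402 0.043  0.0099]
wide 193 [ 0.4684 -0.2074  0.0395] (0.46921008825302124, -0.2062225490808487) 0.026726998388767242 [0.0448 0.0523 0.0125]
rim 227 ((574.8983764648438, 123.7398452758789), (169.47378540039062, 177.86830139160156), 13.891921043395996)
case 358 ((557.1707153320312, 258.38897705078125), (131.7938690185547, 147.87388610839844), 15.072742462158203) [0.54520177 0.26168338 0.06370245]
key 7 ((533.7046508789062, 278.122802734375), (6.238365173339844, 21.00462532043457), 82.9046401977539) [0.53368947 0.2783177  0.10024701]
table 462 ((576.2807006835938, 122.5160140991211), 101.08892822265625)
```

```bash
cat >> h.py <<'E'
from scipy.spatial.transform import Rotation as Ro
def phi(s=None):
    s=s or manip.get_state(); R=Ro.from_quat(np.roll(s['ee_rot'],-1)).as_matrix()
    return np.degrees(np.arctan2(R[1,1],R[0,1])),R
def go(x,y,z,ph=None):
    s=manip.get_state(); p,R=phi(s); d=R.T@(np.array([x,y,z])-s['position'])/.04
    t=0 if ph is None else ((p-ph+180)%360-180)/10
    print('row',d.round(3),round(t,3),'at',s['position'].round(4),'phi',round(p,2),'q6',s['qpos'][5].round(2),'F',s['contact_force'].round(1),'M',s['moment'].round(3),'w',round(s['width'],4),'t',s['clock'])
E
python3 -c "
from h import *
go(.535,.2815,.23,82.5)"
```

```text
row [-10.366  -3.362   0.016] -1.146 at [0.1865 0.5434 0.2305] phi 71.04 q6 -0.12 F [ 0.2 -0.  -0.1] M [-0.003  0.01  -0.024] w 0.0858 t 0.1
```

Request:
{"name": "play_rows", "arguments": {"motion": [[-10.37,-3.36,0,-1.15,85],[-10.37,-3.36,0,-1.15,85],[-10.37,-3.36,0,-1.15,85],[-10.37,-3.36,0,-1.15,60],[-10.37,-3.36,0,-1.15,50]]}}

```text
clock: 0.72
position: [0.4341, 0.3576, 0.231]
ee_rot: [-0.0, 0.065, 0.998, 0.0]
contact_force: [1.1, 0.4, -1.0]
width: 0.0512
gripper_force: 0.0
```

```bash
python3 -c "
from h import *
go(.535,.2815,.23,82.5)"
```

```text
row [-2.747 -1.561  0.023] 0.005 at [0.4341 0.3576 0.231 ] phi 82.55 q6 -0.88 F [ 1.1  0.4 -1. ] M [0.036 0.014 0.047] w 0.0512 t 0.725
```

Request:
{"name": "play_rows", "arguments": {"motion": [[-2.7,-1.5,0,0,50],[-2.7,-1.5,0,0,50],[-2.7,-1.5,0,0,50],[-2.7,-1.5,0,0,50]]}}

```text
clock: 1.23
position: [0.5317, 0.2854, 0.2307]
ee_rot: [-0.001, 0.065, 0.998, -0.0]
contact_force: [-0.5, 0.1, 0.1]
width: 0.0495
gripper_force: 0.0
```

```bash
python3 - <<'E'
from h import *
d=grab('wrist','w0');a=grab('scene','s1')
go(.535,.2815,.23,82.5)
W=cloud(d);I=d['img'].astype(int)
for nm,W,I in(('w',W,I),('s',cloud(a),a['img'].astype(int))):
  m=(I[...,0]-I[...,2]>40)&(W[...,2]>.077)&(W[...,2]<.11)&(abs(W[...,0]-.535)<.05)&(abs(W[...,1]-.28)<.05)
  P=W[m];print(nm,len(P)); 
  if len(P)>5: print(cv2.minAreaRect((P[:,:2]*1000).astype(np.float32)),P.mean(0),cv2.fitLine((P[:,:2]*1000).astype(np.float32),cv2.DIST_L2,0,.01,.01).ravel())
E
```

```text
row [-0.115 -0.108  0.028] 0.012 at [0.531  0.2864 0.2311] phi 82.62 q6 -1.06 F [ 0.3  0.2 -0.2] M [ 0.001 -0.022  0.009] w 0.0499 t 1.325
w 349
((535.8660278320312, 282.1002197265625), (10.924342155456543, 37.08814239501953), 82.60121154785156) [0.53448711 0.28320218 0.1000268 ] [ 9.9347794e-01 -1.1402451e-01  5.3448712e+02  2.8320218e+02]
s 63
((535.2097778320312, 285.9034729003906), (12.969523429870605, 35.2149658203125), 73.75861358642578) [0.53412747 0.28475154 0.09703753] [ 9.9095535e-01 -1.3419215e-01  5.3412744e+02  2.8475156e+02]
```

View pics/w0.png

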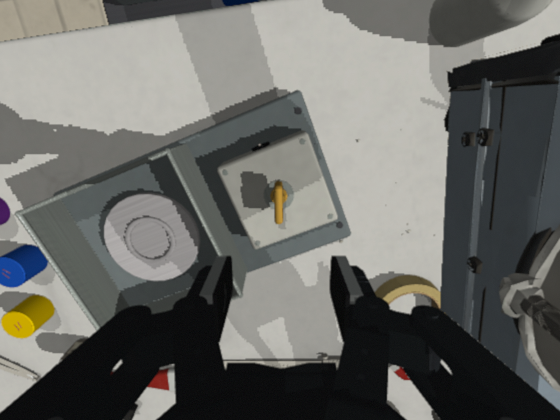

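```bash
python3 - <<'E'
from h import *
go(.5355,.282,.074,83)
d=load('w0');W=cloud(d)
def sel(x0,x1,y0,y1,z0,z1): 
    return W[(W[...,0]>x0)&(W[...,0]<x1)&(W[...,1]>y0)&(W[...,1]<y1)&(W[...,2]>z0)&(W[...,2]<z1)]
f=lambda P:(len(P),cv2.minAreaRect((P[:,:2]*1000).astype(np.float32)))
print('rim',f(sel(.4,.75,0,.25,.085,.095)))
u=sel(.46,.61,.2,.36,.062,.068);print('case',f(u))
P=sel(.5,.65,.06,.19,.043,.052);print('table',len(P),cv2.minEnclosingCircle((P[:,:2]*1000).astype(np.float32)),P.mean(0))
print('ringpix',W[237,149])
E
```

```text
row [-0.13  -0.094  3.928] -0.038 at [0.531  0.2864 0.2311] phi 82.62 q6 -1.06 F [ 0.3  0.2 -0.2] M [ 0.001 -0.022  0.009] w 0.0499 t 1.325
rim (2446, ((574.9949340820312, 127.155029296875), (169.69146728515625, 171.05303955078125), 14.133771896362305))
case (7948, ((542.94580078125, 269.9023742675781), (106.13642883300781, 125.90350341796875), 14.314746856689453))
table 5119 ((593.0664672851562, 114.41654205322266), 76.80691528320312) [0.57345708 0.127714   0.04424286]
ringpix [0.57305567 0.12611389 0.04330354]
```

Request:
{"name": "play_rows", "arguments": {"motion": [[-0.13,-0.1,1.3,0,40],[-0.13,-0.1,2.6,0,40],[-0.13,-0.1,3.5,0,40],[-0.13,-0.1,3.9,0,40],[-0.13,-0.1,3.9,0,40]]}}

```text
clock: 1.95
position: [0.536, 0.2816, 0.075]
ee_rot: [-0.001, 0.064, 0.998, -0.0]
contact_force: [0.9, -0.6, 0.4]
width: 0.0396
gripper_force: 0.0
```

```bash
python3 -c "
from h import *
go(.5356,.282,.074,83)"
```

```text
row [0.012 0.008 0.025] -0.038 at [0.536  0.2816 0.075 ] phi 82.62 q6 -1.07 F [ 0.9 -0.6  0.4] M [ 0.033  0.006 -0.054] w 0.0396 t 1.95
```

Request:
{"name": "play_rows", "arguments": {"motion": [[0,0,0,0,0],[0,0,0,0,0],[0,0,0,0,0],[0,0,0,0,0]], "newtons": 35}}

```text
clock: 2.45
position: [0.5381, 0.2819, 0.0772]
ee_rot: [0.002, 0.065, 0.998, 0.001]
contact_force: [-1.0, 2.3, 6.6]
width: 0.0083
gripper_force: 34.5
```

```bash
python3 -c "
from h import *
go(.5356,.282,.074,83)"
```

```text
row [ 0.063 -0.007  0.08 ] -0.048 at [0.5381 0.2819 0.0772] phi 82.52 q6 -1.07 F [-1.   2.3  6.6] M [ 0.354  0.119 -0.038] w 0.0083 t 2.45
```

Request:
{"name": "play_rows", "arguments": {"motion": [[0,0,0,0.7,0],[0,0,0,1.6,0],[0,0,0,2.6,0],[0,0,0,3.6,0],[0,0,0,4.5,0]]}}

```text
clock: 3.08
position: [0.5374, 0.2806, 0.0772]
ee_rot: [0.001, 0.444, 0.896, 0.0]
contact_force: [-2.6, -2.3, 8.3]
width: 0.0087
gripper_force: 35.2
```

```bash
python3 -c "
from h import *
go(.5356,.282,.074,83)"
```

```text
row [ 0.054 -0.015  0.08 ] -4.573 at [0.5374 0.2806 0.0772] phi 37.27 q6 -0.28 F [-2.6 -2.3  8.3] M [-0.189  0.362  0.057] w 0.0087 t 3.075
```

Request:
{"name": "play_rows", "arguments": {"motion": [[0,0,0,0.9,0],[0,0,0,1.8,0],[0,0,0,2.8,0],[0,0,0,3.8,0],[0,0,0,4.7,0]]}}

```text
clock: 3.7
position: [0.5358, 0.2802, 0.0771]
ee_rot: [-0.0, 0.765, 0.645, -0.001]
contact_force: [-4.9, -1.2, 10.6]
width: 0.0081
gripper_force: 35.6
```

Request:
{"name": "play_rows", "arguments": {"motion": [[0,0,0,0.9,0],[0,0,0,1.8,0],[0,0,0,2.8,0],[0,0,0,3.8,0],[0,0,0,4.5,0]]}}

```text
clock: 4.32
position: [0.5345, 0.281, 0.0771]
ee_rot: [-0.001, 0.953, 0.303, -0.002]
contact_force: [-7.1, 0.8, 11.7]
width: 0.009
gripper_force: 35.8
```

```bash
python3 -c "
from h import *
go(.5356,.282,.074,-73.5)"
```

```text
row [ 0.037 -0.005  0.078] 1.879 at [0.5345 0.281  0.0771] phi -54.71 q6 1.32 F [-7.1  0.8 11.7] M [0.168 1.21  0.122] w 0.009 t 4.325
```

Request:
{"name": "play_rows", "arguments": {"motion": [[0,0,0,0.7,0],[0,0,0,1.3,0],[0,0,0,1.6,0],[0,0,0,1.6,0]]}}

```text
clock: 4.82
position: [0.5342, 0.2815, 0.0771]
ee_rot: [-0.001, 0.986, 0.169, -0.002]
contact_force: [-7.7, 1.0, 11.4]
width: 0.0084
gripper_force: 35.3
```

```bash
python3 -c "
from h import *
go(.5356,.282,.074,-73.5)"
```

```text
row [ 0.036 -0.     0.077] 0.301 at [0.5342 0.2815 0.0771] phi -70.49 q6 1.6 F [-7.7  1.  11.4] M [0.316 1.243 0.072] w 0.0084 t 4.825
```

Request:
{"name": "play_rows", "arguments": {"motion": [[0,0,0,0.3,0],[0,0,0,0.5,0],[0,0,0,0.5,0]]}}

```text
clock: 5.2
position: [0.5342, 0.2817, 0.0771]
ee_rot: [-0.001, 0.992, 0.126, -0.002]
contact_force: [-8.2, 2.1, 10.2]
width: 0.0083
gripper_force: 35.3
```

```bash
python3 -c "
from h import *
go(.5356,.282,.074,-73.5)"
```

```text
row [0.036 0.001 0.077] -0.199 at [0.5342 0.2817 0.0771] phi -75.49 q6 1.68 F [-8.2  2.1 10.2] M [0.376 1.318 0.026] w 0.0083 t 5.2
```

Request:
{"name": "play_rows", "arguments": {"motion": [[0,0,0,0.3,0],[0,0,0,0.5,0],[0,0,0,0.5,0]]}}

```text
clock: 5.58
position: [0.5342, 0.2817, 0.0771]
ee_rot: [-0.001, 0.996, 0.084, -0.002]
contact_force: [-7.1, 2.3, 12.5]
width: 0.008
gripper_force: 57.1
```

```bash
python3 -c "
from h import *
go(.5356,.282,.074,-73.5)"
```

```text
row [ 0.036 -0.     0.078] -0.684 at [0.5342 0.2817 0.0771] phi -80.34 q6 1.77 F [-7.1  2.3 12.5] M [0.526 1.342 0.809] w 0.008 t 5.575
```

Request:
{"name": "play_rows", "arguments": {"motion": [[0,0,0,0.3,0],[0,0,0,0.5,0],[0,0,0,0.5,0]]}}

```text
clock: 5.95
position: [0.5351, 0.282, 0.0772]
ee_rot: [-0.001, 0.999, 0.042, -0.001]
contact_force: [-6.6, 3.4, 10.7]
width: 0.0086
gripper_force: 93.9
```

```bash
python3 -c "
from h import *
go(.5356,.282,.074,-73.5)
d=grab('scene','s2');g=grab('wrist','w2')"
```

```text
row [0.014 0.    0.081] -1.171 at [0.5351 0.282  0.0772] phi -85.21 q6 1.86 F [-6.6  3.4 10.7] M [0.561 1.094 1.345] w 0.0086 t 5.95
```

The stop is reached: the moment jumped to 0.8 and then 1.35 N m. I release without turning back.

Request:
{"name": "play_rows", "arguments": {"motion": [[0,0,0,0,40],[0,0,0,0,40],[0,0,0,0,40]], "newtons": 35}}

```text
clock: 6.42
position: [0.5371, 0.2806, 0.0751]
ee_rot: [0.0, 0.999, 0.039, -0.0]
contact_force: [-1.4, -0.4, -0.2]
width: 0.0397
gripper_force: 0.0
```

Request:
{"name": "play_rows", "arguments": {"motion": [[0,0,-1,0,40],[0,0,-2.5,0,40],[0,0,-3.5,0,40],[0,0,-3.9,0,40],[0,0,-3.9,0,40]]}}

```text
clock: 7.05
position: [0.5371, 0.2809, 0.2314]
ee_rot: [-0.0, 0.999, 0.04, 0.0]
contact_force: [0.9, -0.8, 0.4]
width: 0.0399
gripper_force: 0.0
```

```bash
python3 - <<'E'
from h import *
d=grab('wrist','w3')
go(.597,-.172,.23,None)
W=cloud(d);I=d['img'].astype(int)
m=(I[...,0]-I[...,2]>40)&(W[...,2]>.077)&(W[...,2]<.11)&(abs(W[...,0]-.535)<.05)&(abs(W[...,1]-.28)<.05)
P=W[m];print(len(P),cv2.minAreaRect((P[:,:2]*1000).astype(np.float32)),cv2.fitLine((P[:,:2]*1000).astype(np.float32),cv2.DIST_L2,0,.01,.01).ravel())
E
```

```text
row [6.1700e-01 1.1399e+01 4.0000e-03] 0 at [0.5364 0.2806 0.23  ] phi -85.47 q6 1.86 F [ 0.1  0.  -1. ] M [-0.045  0.023  0.008] w 0.0401 t 7.1
364 ((537.6922607421875, 282.5487365722656), (37.586368560791016, 9.348461151123047), 17.024442672729492) [9.5975888e-01 2.8082541e-01 5.3924774e+02 2.8332874e+02]
```

View pics/w3.png

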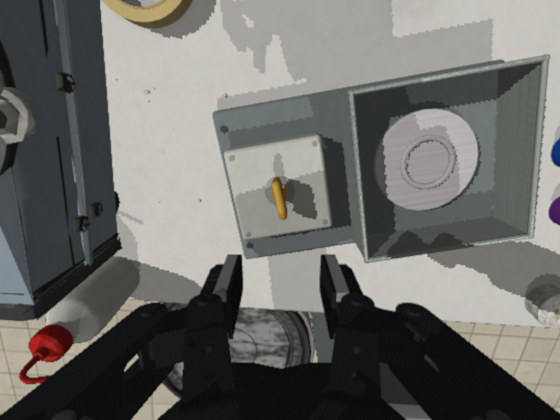

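The key bow in the picture, at (280,199), now lies at about 16.5°, as predicted for fully wound. On to the core.

Request:
{"name": "play_rows", "arguments": {"motion": [[0.6,11.4,0,0,70],[0.6,11.4,0,0,70],[0.6,11.4,0,0,70],[0.6,11.4,0,0,70],[0.6,11.4,0,0,70]]}}

```text
clock: 7.72
position: [0.5768, -0.0306, 0.2284]
ee_rot: [-0.001, 0.999, 0.04, -0.002]
contact_force: [1.6, 0.4, 0.3]
width: 0.0701
gripper_force: 0.0
```

```bash
python3 -c "
from h import *
go(.597,-.172,.23,-85.5)"
```

```text
row [ 0.223  3.564 -0.046] 0.005 at [ 0.5768 -0.0306  0.2284] phi -85.45 q6 1.32 F [1.6 0.4 0.3] M [ 0.04  -0.048 -0.   ] w 0.0701 t 7.725
```

Request:
{"name": "play_rows", "arguments": {"motion": [[0.22,3.3,0,0,70],[0.22,3.5,0,0,70],[0.22,3.5,0,0,70],[0.22,3.5,0,0,70]]}}

```text
clock: 8.22
position: [0.5969, -0.168, 0.2288]
ee_rot: [-0.001, 0.999, 0.039, -0.002]
contact_force: [0.4, -0.7, 0.3]
width: 0.0702
gripper_force: 0.0
```

```bash
python3 - <<'E'
from h import *
d=grab('wrist','w4')
W=cloud(d);I=d['img'].astype(int)
for n,x,y in(('narrow',.598,-.173),('wide',.467,-.204)):
    m=(abs(W[...,0]-x)<.045)&(abs(W[...,1]-y)<.045)&(W[...,2]>.035)&(W[...,2]<.05); P=W[m]
    print(n,len(P),P.mean(0).round(4),cv2.minEnclosingCircle((P[:,:2]*1000).astype(np.float32)),np.ptp(P,0).round(4))
go(.598,-.173,.23,-85.5)
E
```

```text
narrow 1096 [ 0.6006 -0.1702  0.0385] ((599.9711303710938, -170.20553588867188), 20.970537185668945) [0.0418 0.0408 0.0056]
wide 1178 [ 0.4715 -0.2007  0.0404] ((469.8476867675781, -200.744384765625), 25.219369888305664) [0.0498 0.0492 0.0079]
row [ 0.013  0.158 -0.016] 0.002 at [ 0.597  -0.1667  0.2294] phi -85.48 q6 1.11 F [-0.3 -0.2 -0.4] M [-0.029  0.025  0.001] w 0.07 t 8.275
```

View pics/w4.png

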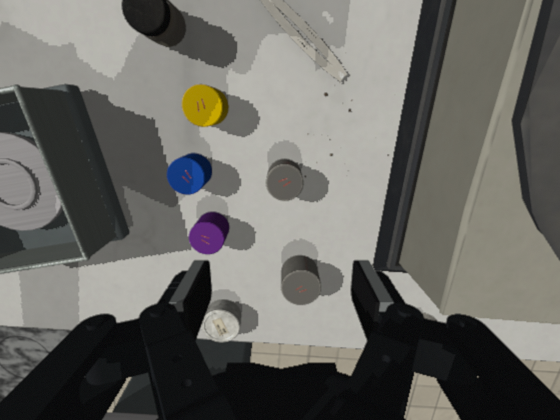

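The wrist view shows the narrow core at (285,180), diameter 42 mm, and the wide one at (300,280), diameter 50 mm. The choice is confirmed.

```bash
python3 - <<'E'
from h import *
go(.5993,-.171,.012,-85.5)
W=cloud(load('w4'));print(W[180,360:420:6].round(3))
E
```

```text
row [0.066 0.127 5.434] 0.002 at [ 0.597  -0.1667  0.2294] phi -85.48 q6 1.11 F [-0.3 -0.2 -0.4] M [-0.029  0.025  0.001] w 0.07 t 8.275
[[ 0.6   -0.265 -0.003]
 [ 0.601 -0.272 -0.001]
 [ 0.602 -0.28  -0.001]
 [ 0.603 -0.287 -0.001]
 [ 0.603 -0.294 -0.002]
 [ 0.609 -0.291  0.028]
 [ 0.613 -0.291  0.045]
 [ 0.617 -0.291  0.06 ]
 [ 0.62  -0.291  0.075]
 [ 0.622 -0.293  0.082]]
```

Request:
{"name": "play_rows", "arguments": {"motion": [[0.06,0.12,1.4,0,66],[0.06,0.12,2.8,0,66],[0.06,0.12,3.9,0,66],[0.06,0.12,4.4,0,66],[0.06,0.12,4.4,0,66]]}}

```text
clock: 8.9
position: [0.5989, -0.1693, 0.0533]
ee_rot: [-0.001, 0.999, 0.041, -0.002]
contact_force: [0.7, 0.2, -0.4]
width: 0.0658
gripper_force: 0.0
```

```bash
python3 -c "
from h import *
go(.5993,-.171,.012,-85.5)"
```

```text
row [0.012 0.046 1.032] 0.018 at [ 0.5989 -0.1693  0.0533] phi -85.32 q6 1.1 F [ 0.7  0.2 -0.4] M [-0.003 -0.039 -0.01 ] w 0.0658 t 8.9
```

Request:
{"name": "play_rows", "arguments": {"motion": [[0,0.05,0.5,0,66],[0,0.05,0.9,0,66],[0,0.05,1.0,0,66],[0,0.05,1.0,0,55]]}}

```text
clock: 9.4
position: [0.601, -0.174, 0.0156]
ee_rot: [-0.0, 0.999, 0.04, 0.0]
contact_force: [-0.1, -0.1, -0.2]
width: 0.0551
gripper_force: 0.0
```

Request:
{"name": "play_rows", "arguments": {"motion": [[0,0,0,0,46],[0,0,0,0,40],[0,0,0,0,30],[0,0,0,0,30],[0,0,0,0,30]], "newtons": 40}}

```text
clock: 10.02
position: [0.6013, -0.1742, 0.0163]
ee_rot: [0.0, 0.999, 0.04, 0.001]
contact_force: [-0.8, 1.7, 5.5]
width: 0.0405
gripper_force: 39.8
```

```bash
python3 -c "
from h import *
go(.5993,-.171,.012,-85.5)"
```

```text
row [-0.044 -0.084  0.107] 0.003 at [ 0.6013 -0.1742  0.0163] phi -85.47 q6 1.1 F [-0.8  1.7  5.5] M [ 0.333  0.12  -0.015] w 0.0405 t 10.025
```

Request:
{"name": "play_rows", "arguments": {"motion": [[0,0,-0.4,0,30],[0,0,-1.3,0,30],[0,0,-2.6,0,30],[0,0,-3.8,0,30],[0,0,-4.5,0,30]]}}

```text
clock: 10.65
position: [0.6016, -0.175, 0.199]
ee_rot: [0.001, 0.999, 0.04, 0.002]
contact_force: [-0.4, -0.4, -1.7]
width: 0.041
gripper_force: 40.8
```

Request:
{"name": "play_rows", "arguments": {"motion": [[0,0,0,0,30],[0,0,0,0,30]]}}

```text
clock: 10.9
position: [0.5998, -0.1741, 0.1939]
ee_rot: [-0.0, 0.999, 0.04, -0.001]
contact_force: [-0.8, -0.1, -2.2]
width: 0.0408
gripper_force: 40.8
```

```bash
python3 - <<'E'
from h import *
d=grab('wrist','w5')
W=cloud(d); s=manip.get_state(); p=s['position'];_,R=phi(s)
T=(W-p)@R
m=(abs(T[...,0])<.04)&(abs(T[...,1])<.04)&(T[...,2]<.04)&(T[...,2]>-.06)
v,u=np.nonzero(m);print(m.sum(),u.min(),u.max(),v.min(),v.max())
cv2.imwrite('pics/w5c.png',cv2.resize(d['img'][200:420,130:430],(800,587))[:,:,::-1])
go(.5746,.1269,.19,-85.5)
E
```

```text
15596 164 402 224 372
row [-0.027 -7.547  0.096] 0.004 at [ 0.5996 -0.1739  0.1933] phi -85.46 q6 1.1 F [ 0.8  0.8 -2.3] M [0.006 0.029 0.032] w 0.0407 t 10.95
```

View pics/w5c.png

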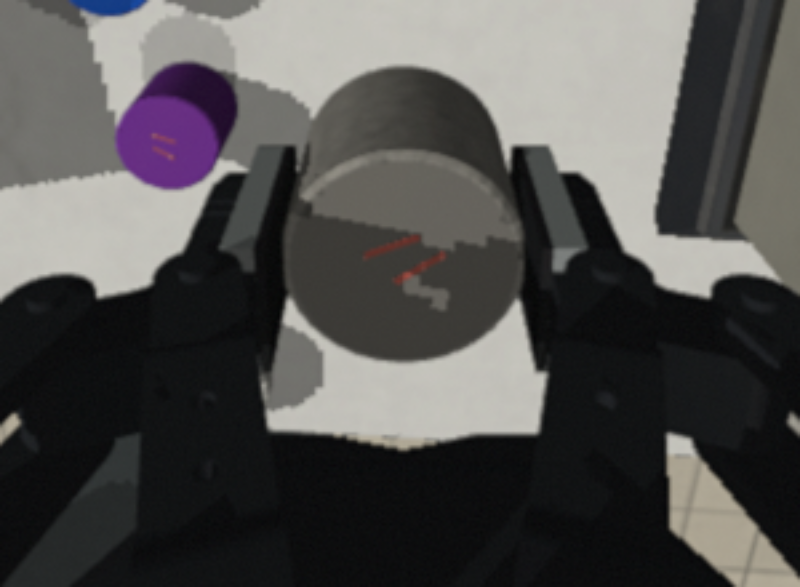

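The core, at crop (405,230), is held upright between the pads. Now measure its offset in the tool frame and move over the guard.

```bash
cat >> h.py <<'E'
def core(d,s):
    from scipy.optimize import least_squares
    W=cloud(d);R=phi(s)[1]
    u,v=np.meshgrid(np.arange(560),np.arange(420))
    T=((W-s['position'])@R)[220:340,240:322].reshape(-1,3)
    T=T[np.isfinite(T).all(1)&(abs(T[:,1])<.0205)&(abs(T[:,0])<.05)&(T[:,2]>-.06)&(T[:,2]<.03)]
    zt=np.percentile(T[:,2],5); top=T[T[:,2]<np.median(T[T[:,2]<zt+.006,2])+.003]
    c=cv2.minEnclosingCircle((top[:,:2]*1000).astype(np.float32))
    A=np.c_[top[:,:2],np.ones(len(top))];pl=np.linalg.lstsq(A,top[:,2],rcond=None)[0]
    print('core tool-frame circle mm',c,'top z',(pl[2]*1000).round(1),'tilt deg',np.degrees(pl[:2]).round(2),len(top))
    cw=R@np.array([c[0][0]/1000,c[0][1]/1000,pl[2]])+s['position']; print('top centre world',cw.round(4)); return cw
E
python3 - <<'E'
from h import *
core(load('w5'),manip.get_state())
E
```

```text
core tool-frame circle mm ((-0.7780969738960266, -0.3654713034629822), 21.573089599609375) top z -22.8 tilt deg [ 0.49 -0.06] 5681
top centre world [ 0.5989 -0.1737  0.2162]
```

Request:
{"name": "play_rows", "arguments": {"motion": [[0,-1.3,0,0,30],[0,-2.6,0,0,30],[0,-3.9,0,0,30],[0,-5.2,0,0,30],[0,-6.5,0,0,30]]}}

```text
clock: 11.58
position: [0.5789, 0.0864, 0.1932]
ee_rot: [-0.0, 0.999, 0.04, -0.002]
contact_force: [0.8, -0.8, -1.5]
width: 0.0412
gripper_force: 41.0
```

Request:
{"name": "play_rows", "arguments": {"motion": [[0,-0.7,0,0,30],[0,-1.0,0,0,30],[0,-1.0,0,0,30],[0,-1.0,0,0,30],[0,-1.0,0,0,30]]}}

```text
clock: 12.2
position: [0.5772, 0.1235, 0.1952]
ee_rot: [0.0, 0.999, 0.039, -0.0]
contact_force: [-0.2, -0.2, -1.8]
width: 0.0406
gripper_force: 41.1
```

```bash
python3 - <<'E'
from h import *
d=grab('wrist','w6');s=manip.get_state();core(d,s)
go(.5746,.1269,.19,-85.5)
W=cloud(d)
P=W[(W[...,0]>.4)&(W[...,0]<.75)&(W[...,1]>0)&(W[...,1]<.25)&(W[...,2]>.085)&(W[...,2]<.095)]
print(len(P),cv2.minAreaRect((P[:,:2]*1000).astype(np.float32)))
E
```

```text
core tool-frame circle mm ((-0.9541957974433899, -0.729895830154419), 21.48868179321289) top z -22.2 tilt deg [ 0.61 -0.07] 5677
top centre world [0.5762 0.1243 0.2174]
row [-0.058 -0.087  0.131] -0.004 at [0.5772 0.1236 0.1953] phi -85.54 q6 1.59 F [ 0.4  0.5 -1.6] M [ 0.008 -0.01  -0.103] w 0.0406 t 12.25
3784 ((576.6085205078125, 128.36773681640625), (170.1021728515625, 170.71087646484375), 14.199761390686035)
```

Request:
{"name": "play_rows", "arguments": {"motion": [[0.02,-0.1,0,0,30],[0.02,-0.1,0.7,0,30],[0.02,-0.1,1.4,0,30],[0.02,-0.1,2.0,0,30],[0.02,-0.1,2.0,0,30]]}}

```text
clock: 12.88
position: [0.576, 0.1286, 0.1135]
ee_rot: [0.0, 0.999, 0.04, -0.002]
contact_force: [0.7, -0.6, -1.0]
width: 0.0407
gripper_force: 41.1
```

```bash
cat > m.py <<'E'
from h import *
d=grab('wrist','w_'+str(manip.get_state()['clock']));s=manip.get_state();cw=core(d,s)
go(.5746,.1269,.076,-85.5)
W=cloud(d)
P=W[(W[...,0]>.4)&(W[...,0]<.75)&(W[...,1]>0)&(W[...,1]<.25)&(W[...,2]>.086)&(W[...,2]<.095)&~((abs(W[...,0]-cw[0])<.06)&(abs(W[...,1]-cw[1])<.05))]
r=cv2.minAreaRect((P[:,:2]*1000).astype(np.float32));print(len(P),r,np.percentile(P[:,2],95))
e=np.array([*(np.array(r[0])/1000-cw[:2]),.099-cw[2]]);print('correction world mm',(e*1000).round(1),'units',(phi(s)[1].T@e/.04).round(3))
E
python3 m.py
```

```text
core tool-frame circle mm ((-2.0526914596557617, -0.48481911420822144), 21.45722198486328) top z -20.8 tilt deg [ 0.79 -0.  ] 5672
top centre world [0.5752 0.1291 0.1358]
row [-0.067  0.042  0.975] 0.004 at [0.5772 0.1288 0.115 ] phi -85.46 q6 1.59 F [ 1.   0.2 -0.6] M [ 0.03  -0.001  0.   ] w 0.0404 t 12.925
7537 ((576.1678466796875, 128.05743408203125), (170.72447204589844, 170.33349609375), 14.208168029785156) 0.0893519265259899
correction world mm [  1.   -1.  -36.8] units [0.024 0.028 0.919]
```

Request:
{"name": "play_rows", "arguments": {"motion": [[0.01,0.02,0.3,0,30],[0.01,0.02,0.6,0,30],[0.01,0.02,0.85,0,30],[0.01,0.02,0.92,0,30],[0.01,0.02,0.92,0,30]]}}

```text
clock: 13.55
position: [0.5779, 0.1281, 0.0783]
ee_rot: [-0.0, 0.999, 0.04, -0.0]
contact_force: [0.6, -0.1, -0.8]
width: 0.0407
gripper_force: 41.1
```

Request:
{"name": "play_rows", "arguments": {"motion": [[0,0,0,0,30],[0,0,0,0,30]]}}

```text
clock: 13.8
position: [0.5783, 0.1281, 0.0789]
ee_rot: [-0.0, 0.999, 0.04, 0.0]
contact_force: [0.6, 0.7, -1.5]
width: 0.0406
gripper_force: 41.1
```

```bash
python3 m.py; python3 m.py; python3 - <<'E'
from h import *
a=grab('scene','s9');b=grab('side','d9');w=grab('wrist','w9')
f=lambda i,n:cv2.resize(i,n,interpolation=cv2.INTER_CUBIC)
cv2.imwrite('pics/f.png',np.hstack([f(a['img'][170:310,200:340],(400,400)),f(b['img'][130:240,230:340],(400,400))])[:,:,::-1])
for n,d in(('s',a),('d',b),('w',w)):
    W=cloud(d)
    P=W[(abs(W[...,0]-.575)<.02)&(abs(W[...,1]-.127)<.02)&(W[...,2]>.092)&(W[...,2]<.106)];print(n,len(P),np.median(P,0) if len(P) else '')
E
```

```text
core tool-frame circle mm ((-0.7556985020637512, -1.2177008390426636), 21.509540557861328) top z -22.2 tilt deg [ 0.63 -0.09] 5671
top centre world [0.5774 0.1292 0.1011]
row [-0.093  0.022  0.072] 0.005 at [0.5782 0.1281 0.0789] phi -85.45 q6 1.59 F [ 0.2  1.1 -2.6] M [-0.    -0.032 -0.003] w 0.041 t 13.85
10589 ((576.5972900390625, 128.0523681640625), (170.66064453125, 170.6737518310547), 13.985092163085938) 0.08935299431286546
correction world mm [-0.8 -1.2 -2.1] units [-0.021  0.028  0.053]
core tool-frame circle mm ((-0.8220957517623901, -0.33548784255981445), 21.609962463378906) top z -22.3 tilt deg [ 0.65 -0.03] 5678
top centre world [0.5773 0.1283 0.1011]
row [-0.09   0.022  0.07 ] 0.005 at [0.5781 0.1281 0.0788] phi -85.45 q6 1.59 F [-0.5  0.1 -1. ] M [-0.036  0.001 -0.068] w 0.0404 t 13.9
10627 ((576.5496215820312, 128.15386962890625), (170.1092529296875, 170.5906982421875), 14.156982421875) 0.08935686420757652
correction world mm [-0.7 -0.2 -2.1] units [-0.018  0.003  0.052]
s 76 [0.56575545 0.12575105 0.10258053]
d 29 [0.56397707 0.12086917 0.09973394]
w 5832 [0.57898698 0.12779561 0.10096317]
```

View pics/f.png

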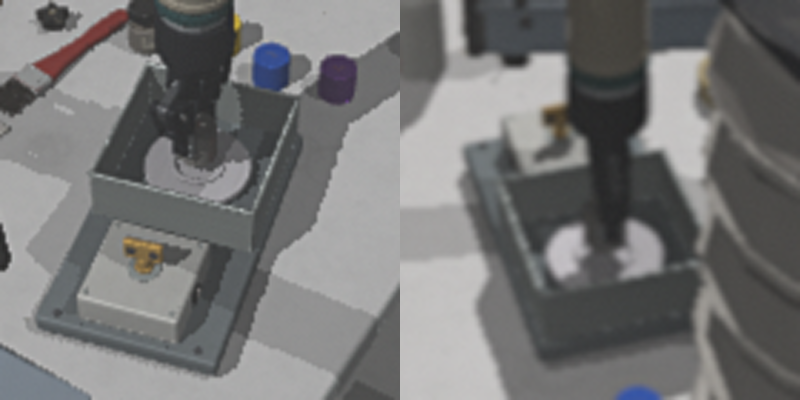

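The picture shows the core between the fingers inside the guard, clear of the walls, with the ring under it at left panel (200,170). A final trim of about 2 mm down and 1 mm sideways remains.

Request:
{"name": "play_rows", "arguments": {"motion": [[-0.03,0.01,0.05,0,30],[-0.03,0.01,0.05,0,30],[-0.03,0.01,0.05,0,30],[-0.03,0.01,0.05,0,30]]}}

```text
clock: 14.55
position: [0.5769, 0.1276, 0.0765]
ee_rot: [-0.0, 0.999, 0.04, 0.0]
contact_force: [1.3, -0.4, -1.4]
width: 0.0409
gripper_force: 41.1
```

```bash
python3 m.py; python3 -c "
from h import *
print(abs(manip.get_state()['qd']).max())"
```

```text
core tool-frame circle mm ((-1.0950303077697754, -0.5285742878913879), 21.49991226196289) top z -22.2 tilt deg [0.62 0.01] 5671
top centre world [0.5757 0.128  0.0988]
row [-0.058  0.013  0.013] 0.005 at [0.5769 0.1276 0.0765] phi -85.45 q6 1.59 F [-0.8 -0.1 -1.6] M [ 0.047  0.016 -0.033] w 0.0407 t 14.6
11177 ((576.5247192382812, 127.92733764648438), (170.17930603027344, 170.73709106445312), 14.252275466918945) 0.08936664754309247
correction world mm [ 0.8 -0.1  0.2] units [ 0.02   0.004 -0.006]
0.00158917781407539
```

Centred to under 1 mm and at the right height; handing in.

```bash
python3 -c "
from rig import manip
print(manip.sign_off())"
```

```text
the job is handed in; nothing more can be done
None
```

The key is fully wound against its stop, and the narrow core is held upright and still about 1 cm above the locating ring, centred to within about 1 mm by the wrist camera; the job is handed in, at about 14.6 s of the 72 s allowed.

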